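# Hang the rinsed bottle to drain

### The job

Take the rinsed bottle that lies on the draining mat, turn it mouth down and gently slide its neck over the empty peg of the drainer, all the way down to the collar, keeping hold of it until it is down rather than letting it drop. Before or after that, push the drip tray fully home under the drainer, so that it catches the drips. Leave the other bottles and the box of stoppers as they are.

Things in the scene. Friction and masses are not known exactly. Their poses are not given: they have to be found in the camera images.
- bottle: Empty open green glass bottle, 185 mm long, 0.24 kg, lying on the mat, mouth roughly towards the robot. Origin: centre of the mouth; z axis runs from mouth to base: neck 0-63 mm (outside 27-29 mm, bore 19 mm), shoulder 63-95 mm, straight body 58 mm in diameter 95-185 mm. Hollow, the peg passes through the neck into the shoulder.
- mat: Black ribbed rubber draining mat on the bench, fixed, 230 x 140 mm, ribs 5 mm high (the bottle's axis lies 33 mm above the bench). Origin at the centre of its underside.
- drainer: Fixed stainless rail, 360 mm long along y, 25 mm wide, top 91 mm above the bench, on a foot at each end (y = -166 and 166 mm). Three equal pegs 115 mm apart (y = -115, 0, 115 mm), parallel, all leaning 40 degrees from vertical towards this frame's +x, away from the robot. Bottles hang on two; the empty peg is any of the three. Origin on the bench under the middle peg's root, z up.
- peg_root (a point): Empty peg: point on its axis on the upper face of its collar, 110 mm above the bench, where a bottle's mouth rests. z axis up along the peg, y level along the rail, x square to both (away from the robot and down). Peg 13 mm in diameter, 80 mm long above the collar; collar 38 mm in diameter, 4 mm thick. The neck has 3 mm play all round: let go, a bottle sags about 5 degrees.
- peg_tip (a point): Tip of the empty peg, on its axis, 80 mm from the collar. Same axes as peg_root. The black rubber tip tapers to a blunt point over its last 15 mm.
- tray (a joint): How far the drip tray is pulled out from under the drainer, towards the robot, in m: 0 is fully home against its stop, most 0.09, at the start 0.035 to 0.07. It slides level along the drainer's x axis against about 2.5 N of friction and 6 N per m/s of damping, and stays where it is left.
- tray_lip (a point): Middle of the outer edge of the tray's front lip, on its top, on the robot's side, 29 mm above the bench. x axis: the way home; y along the lip; z up. Aluminium tray 145 mm deep, 285 mm wide, 28 mm high, its floor 1 mm above the bench. The lip, 3 mm thick, runs the whole width, 10 mm out from the front wall, level with the rim. Home, it lies 54 mm in front of the rail; the bench before it is clear.
- hung_a: Bottle like the other, already hanging on a peg; leave it. Origin at the centre of its mouth, at the foot of its peg; z axis from mouth to base, about 45 degrees from vertical.
- hung_b: The other bottle already hanging; leave it. Same frame as hung_a.
- full_bottle: Capped dark bottle with a paper band, 78 mm in diameter, 235 mm tall, standing on the bench beyond the mat; leave it. Origin at the centre of its underside, z up.
- stopper_box: Open wooden box of black-topped corks, 160 x 120 mm, 55 mm high, on the bench to the right of the mat; leave it. Origin at the centre of its underside, z up.
Things that resemble listed ones, but are neither listed nor needed, are in the scene too. What is shaped like the bottle but orange or purple is not meant.

How it is judged:
On the way:
1. the bottle is down on the collar of the empty peg (mouth within 8 mm of it) while the fingers still hold it (x of bottle in the frame of peg_root between -0.009 and 0.009 m and y of bottle in the frame of peg_root between -0.009 and 0.009 m and z of bottle in the frame of peg_root between -0.006 and 0.008 m and angle between the z axis of bottle and the z axis of peg_root, either way round below 0.2 rad and contact force between the fingers and bottle above 0.5 N), for 0.1 s.
At the end, for the whole second after the job is handed in: The bottle hangs let go and still on the empty peg: mouth centre within 8 mm of the collar along the peg and 9 mm of its axis, bottle axis within 0.2 rad of the peg's. Tray out under 6 mm. Hung bottles moved under 20 mm, capped bottle under 25 mm and upright, box under 30 mm (x of bottle in the frame of peg_root between -0.009 and 0.009 m and y of bottle in the frame of peg_root between -0.009 and 0.009 m and z of bottle in the frame of peg_root between -0.006 and 0.008 m and angle between the z axis of bottle and the z axis of peg_root, either way round below 0.2 rad and linear speed of bottle below 0.02 m/s and value of joint tray below 0.006 m and distance of each of hung_a, hung_b from where it was at the start of the episode below 0.02 m and distance of full_bottle from where it was at the start of the episode below 0.025 m and angle between full_bottle's own z axis and vertical below 0.15 rad and distance of stopper_box from where it was at the start of the episode below 0.03 m); the robot touches nothing.
It fails at once if a hung bottle, the capped bottle or the stopper box is pushed away or tipped (not (distance of each of hung_a, hung_b from where it was at the start of the episode below 0.02 m and distance of full_bottle from where it was at the start of the episode below 0.025 m and angle between full_bottle's own z axis and vertical below 0.15 rad and distance of stopper_box from where it was at the start of the episode below 0.03 m)).
It fails at once if the bottle is knocked or pressed hard (more than 60 N) against the drainer (contact force between bottle and drainer above 60 N).
It also fails if it takes over 64 s, if anything falls off the work surface, if the arm or the gripper's body presses on something with over 40 N, if the wrist force passes 120 N, or if a joint passes its speed limit or range.

### The arm

A 7-joint arm with a two-finger parallel gripper is mounted at the origin on the work surface. World frame = base frame: x ahead of the robot, y to its left, z up, the work surface at z = 0. Lengths are in m, angles in rad, forces in N, time in s.
With the tool pointing down it reaches from about 0.425 to 0.825 m from the base axis. Payload 3.6 kg.
Tool frame: the origin (TCP) lies at the centre of the arm's flange, where the gripper is bolted on; the fingertips stand 186 mm ahead of it and the grasp point (between the pads) lies 167 mm ahead of it; z points along the fingers, y is the line along which they close (so a half turn about z gives the same grasp; the last joint's range is limited). The gripper opens to 93 mm and grips with 3 to 60 N. Pads are 15 mm wide; open, the fingers measure 128 mm over their backs; the gripper's body (75 mm by 188 mm) begins 65 mm behind the grasp point.
Start: joints at [1.081, 0.615, -0.013, 1.423, 0.008, 1.103, -0.04], TCP at [0.291, -0.581, 0.405] pointing down, gripper open.
Joint ranges: [-3.12, 3.12], [-0.3, 2.06], [-1.34, 1.32], [0.26, 2.42], [-1.36, 4.5], [0.01, 1.98], [-2.84, 2.84]. Speed limits (rad/s): [2.79, 2.79, 3.14, 3.14, 3.14, 3.14, 3.14].

### API

Orientations are given as a unit quaternion [w, x, y, z].
In Python, from bench import get_state, read_camera, job_done gives the robot as it stands.
- The arm moves only by the shell command python3 -m inch 'ROWS' [FORCE]. ROWS is JSON, a list of rows, each a list of 3 entries, a list of its own where there are three numbers: the opening, from 0 (shut) to 1 (fully open), then the shift along the tool's x, y, z in cm, then the turn about the tool's z in rad. A call has exactly 8 rows; each row is the pose to reach, as a shift and turn from the pose commanded when the call began, along the tool's axes at that moment; what a row does not reach only later rows make up. A row lasts 1/8 s, in which the tool goes at most 62.5 mm and 10.7 degrees, less where a joint would pass 70% of its speed; a pose out of reach is approached as far as the arm can. A call with a gripper value outside its range is refused whole. The fingers move at their own pace and stop on an object; FORCE is the grip in N (left out, the last holds). Time passes only in rows, so rows that repeat a pose let the fingers close, or fill a call up. It gives the time, the measured TCP pose, the force, the opening and the grip force at its end, in the units of the state.
- get_state(): the state, without advancing time (a new reading comes with each control period).
- read_camera(name): name is "side" or "top" or "wrist"; returns a dict with "color" (420x560x3 uint8, red, green, blue), "range_z" (420x560 float32, m along the optical axis (not along the pixel's ray), 0 where there is no reading), "fx", "fy", "cx", "cy" (pixels), "world_to_cam" (4x4, takes a point from world to camera coordinates). Camera axes: x right, y up, looking along -z (the intrinsics and any distortion apply to the point x, -y, -z); pixel columns grow to the right and rows downward; lengths in m; the calibration is good to about 2 mm. A picture is of the moment at which its call begins.
- job_done(): hands the job in; it is judged then, once.
The state is a dict: "time": time; "joint_positions": joint angles; "joint_velocities": joint speeds; "joint_efforts": joint torques, N m; "position": TCP position; "tool_rot": TCP orientation; "ft_force": force on the tool from outside, world axes, zero at the start; "ft_torque": the same for the moment, N m; "opening": opening from 0.0 (shut) to 1.0 (fully open); "finger_force": force on a finger pad.
Only numpy, scipy, OpenCV 4.12 (cv2) and the standard library are available. Lean on these libraries where they do the work, as an engineer would, in place of code of your own. Each camera call takes 0.05 s, during which the arm holds its last target. There are 200 camera calls.

## Working session

There is one attempt and no reset: what is moved stays moved. The work goes in short steps, Python scripts to look and compute and a shell command to move; the robot and the scene stay as the last step left them, time stands still between calls to the robot, and variables do not carry over. Pictures are saved under pics/ and viewed, at most 12 in all, crops included, and the job is handed in when it is done.

```bash
ls; mkdir -p pics
cat > h.py <<'E'
import numpy as np, cv2
from bench import get_state, read_camera
def snap(n,f):
    c=read_camera(n); np.savez(f'{f}.npz',**c); cv2.imwrite(f'pics/{f}.png',c['color'][...,::-1]); return c
def load(f): return dict(np.load(f'{f}.npz'))
def cloud(c):
    "world points of every pixel (HxWx3)"
    z=c['range_z'].astype(float); v,u=np.indices(z.shape)
    P=np.stack([(u-c['cx'])/c['fx']*z,-(v-c['cy'])/c['fy']*z,-z,np.ones_like(z)],-1)
    W=(P@np.linalg.inv(c['world_to_cam']).T)[...,:3]; W[z==0]=np.nan; return W
def ray(c,u,v,h):
    "pixel ray cut with plane z=h"
    M=np.linalg.inv(c['world_to_cam']); d=M[:3,:3]@[(u-c['cx'])/c['fx'],-(v-c['cy'])/c['fy'],-1]
    return M[:3,3]+d*(h-M[2,3])/d[2]
E
python3 - <<'E'
from h import *
for n in('side','top'):
    c=snap(n,n+'0'); M=np.linalg.inv(c['world_to_cam']); print(n,M[:3,3].round(3),M[:3,2].round(3),c.keys(),float(c['fx']))
s=get_state(); print(s)
a=cv2.imread('pics/top0.png');b=cv2.imread('pics/side0.png')
E
```

```text
pics
side [0.308 0.663 0.794] [-0.171  0.762  0.624] dict_keys(['color', 'range_z', 'fx', 'fy', 'cx', 'cy', 'world_to_cam']) 397.9588850201034
top [ 0.388 -0.135  1.32 ] [-0.086  0.004  0.996] dict_keys(['color', 'range_z', 'fx', 'fy', 'cx', 'cy', 'world_to_cam']) 473.3444456505948
{'time': 0.1, 'joint_positions': array([ 1.08050644,  0.61582078, -0.0126206 ,  1.42468142,  0.00809808,
        1.10339727, -0.04043042]), 'joint_velocities': array([-6.64437520e-04,  5.52717774e-05, -1.10299442e-03, -3.24035195e-03,
        5.30001630e-04, -1.18108012e-03,  3.86910209e-04]), 'joint_efforts': array([ 4.15703707e-04, -4.60043514e+01,  2.09766179e-01, -1.66244781e+01,
       -6.12243824e-02,  1.69722765e-02,  1.09869629e-04]), 'position': array([ 0.29066959, -0.58108924,  0.4037166 ]), 'tool_rot': array([-1.09555576e-03,  9.73227758e-01,  2.29840071e-01, -2.70332577e-04]), 'ft_force': array([-0.29261806, -0.15579305, -0.27017633]), 'ft_torque': array([ 0.01513975, -0.02045032, -0.00928294]), 'finger_force': 0.0, 'opening': 0.9993799866729454}
```

View pics/top0.png

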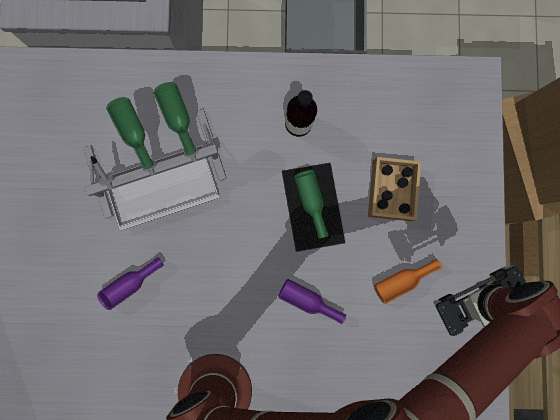

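View pics/side0.png

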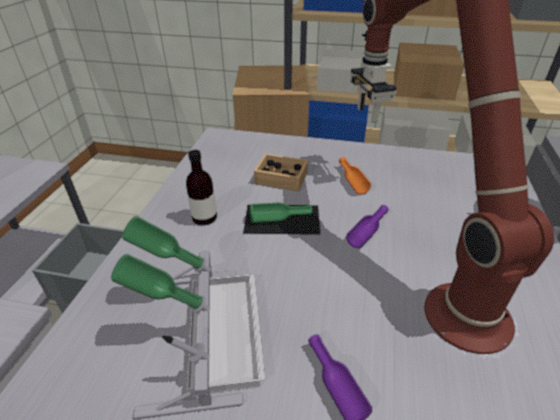

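Top view: the candidates are the green bottle on the mat (body 310,190, mouth 322,235), two green hung bottles (130,120 and 172,105), purple decoys (125,283 and 312,300) and an orange one (408,282). I choose the green one on the mat. The empty peg is the leftmost: root about (97,183) in top and (200,352) in side, with its tip at (167,340) in side.

Run:
```python
from h import *
t=load('top0'); s=load('side0')
W=cloud(t); hsv=cv2.cvtColor(t['color'],cv2.COLOR_RGB2HSV)
g=cv2.inRange(hsv,(50,80,30),(85,255,255)); 
n,l,st,ce=cv2.connectedComponentsWithStats(g)
for i in range(1,n):
    if st[i,4]<60: continue
    m=(l==i); p=W[m]; z=np.nanmax(p[:,2]); print('green',ce[i].round(),st[i],'zmax',round(z,3),'zmed',np.nanmedian(p[:,2]).round(3))
    v,u=np.nonzero(m)
    if abs(ce[i][0]-312)<20:
        q=np.array([ray(t,a,b,.033)[:2] for a,b in zip(u,v)])
        c=q.mean(0); e=np.linalg.svd(q-c,full_matrices=False)[2][0]; e*=np.sign(e[0]); pr=(q-c)@e; pe=(q-c)@[-e[1],e[0]]
        for a in np.arange(pr.min(),pr.max(),.015):
            k=(pr>=a)&(pr<a+.015); print('  s',round(a,3),'w',np.ptp(pe[k]).round(3),'mid',((pe[k].max()+pe[k].min())/2).round(4))
        print('axis',e,'yaw',np.arctan2(e[1],e[0]),'mouth',c+e*pr.min(),'base',c+e*pr.max(),np.ptp(pr))
# rail top points
m=(abs(W[...,2]-.091)<.006); m[:, 240:]=0; m[:130]=0;m[260:]=0
p=W[m]; print('rail n',len(p))
r=cv2.minAreaRect(p[:,:2].astype(np.float32)); print('rail rect',r)
ln=cv2.fitLine(p[:,:2].astype(np.float32),cv2.DIST_HUBER,0,.01,.01).ravel(); print('line',ln)
d=ln[:2]*np.sign(ln[1]); pr=(p[:,:2]-ln[2:])@d; print('ends',ln[2:]+d*pr.min(),ln[2:]+d*pr.max(),np.ptp(pr))
# side cloud around the peg and tray
S=cloud(s); 
for v in range(334,362,4): print(v,[tuple(np.round(S[v,u],3)) for u in range(162,208,6)])
a=cv2.resize(t['color'][70:240,70:240],(600,600),interpolation=2)
b=cv2.resize(s['color'][240:420,120:270],(500,600),interpolation=2)
cv2.imwrite('pics/crop.png',np.hstack([cv2.resize(a,(400,400)),cv2.resize(b,(400,480))[:400]])[...,::-1])
cv2.imwrite('pics/cropb.png',cv2.resize(t['color'][150:260,260:370],(440,440),interpolation=2)[...,::-1])
```

```text
green [175. 113.] [ 154   82   42   73 1351] zmax 0.264 zmed 0.222
green [129. 128.] [ 107   97   47   72 1390] zmax 0.264 zmed 0.221
green [311. 199.] [ 294  169   35   70 1144] zmax 0.068 zmed 0.053
  s -0.109 w 0.028 mid -0.0001
  s -0.094 w 0.026 mid -0.0001
  s -0.079 w 0.027 mid 0.0
  s -0.064 w 0.026 mid -0.0002
  s -0.049 w 0.034 mid 0.0007
  s -0.034 w 0.054 mid 0.0006
  s -0.019 w 0.057 mid 0.0
  s -0.004 w 0.059 mid 0.0003
  s 0.011 w 0.058 mid -0.0002
  s 0.026 w 0.058 mid 0.0002
  s 0.041 w 0.058 mid -0.0004
  s 0.056 w 0.058 mid 0.0001
  s 0.071 w 0.058 mid -0.0007
axis [0.95244245 0.30471852] yaw 0.30964287571211996 mouth [ 0.42126475 -0.28718517] base [ 0.60212567 -0.22932165] 0.18989170552742352
rail n 1092
rail rect ((0.5911638140678406, 0.17420043051242828), (0.03497830778360367, 0.35865920782089233), 19.41516876220703)
line [ 0.33737555 -0.9413701   0.5879251   0.17181331]
ends [0.64801771 0.00413841] [0.52703329 0.34171806] 0.35860458945431595
334 [(np.float64(0.69), np.float64(0.199), np.float64(-0.0)), (np.float64(0.677), np.float64(0.195), np.float64(-0.001)),
[... 2504 characters left out ...]
oat64(0.616), np.float64(0.235), np.float64(-0.0)), (np.float64(0.56), np.float64(0.295), np.float64(0.116)), (np.float64(0.55), np.float64(0.292), np.float64(0.115)), (np.float64(0.543), np.float64(0.282), np.float64(0.101))]
358 [(np.float64(0.664), np.float64(0.254), np.float64(-0.001)), (np.float64(0.651), np.float64(0.252), np.float64(-0.0)), (np.float64(0.638), np.float64(0.249), np.float64(-0.0)), (np.float64(0.625), np.float64(0.247), np.float64(0.001)), (np.float64(0.612), np.float64(0.244), np.float64(0.0)), (np.float64(0.561), np.float64(0.297), np.float64(0.104)), (np.float64(0.547), np.float64(0.299), np.float64(0.113)), (np.float64(0.541), np.float64(0.288), np.float64(0.097))]
```

View pics/crop.png

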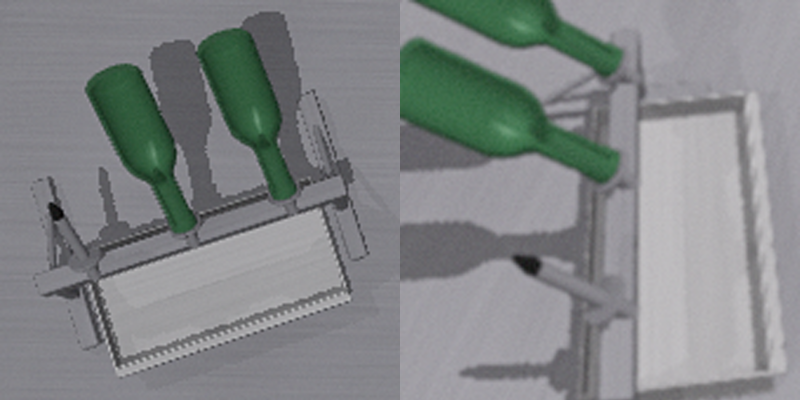

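View pics/cropb.png

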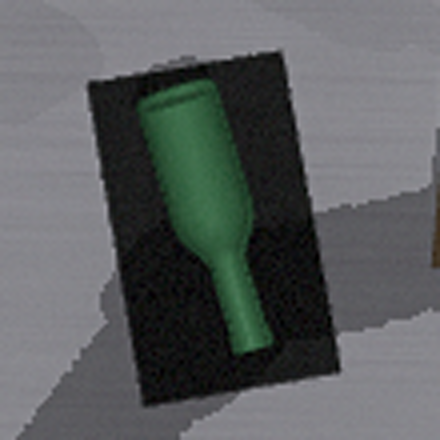

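Crops confirm the green bottle on the mat (mouth to lower right, solid green) and the empty left peg with its black tip. The tray lip runs along the lower edge.

Run:
```python
from h import *
t=load('top0'); s=load('side0'); T=cloud(t); S=cloud(s)
yaw=.342; X=np.array([np.cos(yaw),np.sin(yaw),0]); Y=np.array([-X[1],X[0],0]); O=np.array([.5875,.173,0])
D=np.stack([X,Y,[0,0,1]])
def loc(W): return (W-O)@D.T
def plane(c,L):
    m=(L[...,2]>.122)&(L[...,2]<.172)&(abs(L[...,1]-.115)<.03)&(abs(L[...,0]-.03)<.06)
    v,u=np.nonzero(m); pts=np.stack([u,v],1).astype(np.float32)
    vx,vy,x0,y0=cv2.fitLine(pts,cv2.DIST_HUBER,0,.01,.01).ravel()
    M=np.linalg.inv(c['world_to_cam']); r=lambda u,v:M[:3,:3]@[(u-c['cx'])/c['fx'],-(v-c['cy'])/c['fy'],-1]
    n=np.cross(r(x0,y0),r(x0+20*vx,y0+20*vy)); n/=np.linalg.norm(n); return n,M[:3,3],len(pts),L[m].mean(0)
n1,c1,k1,m1=plane(t,loc(T)); n2,c2,k2,m2=plane(s,loc(S)); print(k1,k2,m1,m2)
d=np.cross(n1,n2); d/=np.linalg.norm(d); d*=np.sign(d[2])
p=np.linalg.solve(np.stack([n1,n2,[0,0,1]]),[n1@c1,n2@c2,.110])
print('axis local',D@d,'tilt',np.degrees(np.arccos(d[2])),'az',np.arctan2(d[1],d[0]),'root',p,'local',loc(p))
# tray lip: z ~ .029 points in front of rail
for n,L,W in(('top',loc(T),T),('side',loc(S),S)):
    m=(abs(L[...,2]-.029)<.005)&(abs(L[...,1])<.145)&(L[...,0]<-.04)&(L[...,0]>-.2)
    q=L[m]; out=[]
    for y in np.arange(-.12,.13,.04):
        k=q[abs(q[:,1]-y)<.02]; out.append((round(y,2),np.percentile(k[:,0],[1,5,50]).round(4).tolist() if len(k) else 0))
    print(n,len(q),q[:,1].min().round(3),q[:,1].max().round(3),out)
# rail edges in local x at several y
L=loc(T); m=(abs(L[...,2]-.091)<.005)&(abs(L[...,1])<.175)
for y in(-.15,-.06,.05,.08,.15):
    k=L[m&(abs(L[...,1]-y)<.012)]; print('rail x',y,np.percentile(k[:,0],[3,50,97]).round(4), len(k))
```

```text
122 233 [0.03455737 0.11406573 0.14675683] [0.03534319 0.12024242 0.14753448]
axis local [0.67155096 0.0136333  0.74083294] tilt 42.19758251813655 az 0.3622984246955399 root [0.55676068 0.28442966 0.11      ] local [0.0084113  0.11528541 0.11      ]
top 509 -0.142 0.143 [(np.float64(-0.12), [-0.1162, -0.1155, -0.1092]), (np.float64(-0.08), [-0.1166, -0.1164, -0.1099]), (np.float64(-0.04), [-0.1166, -0.1163, -0.1106]), (np.float64(0.0), [-0.1166, -0.116, -0.1106]), (np.float64(0.04), [-0.117, -0.1162, -0.1102]), (np.float64(0.08), [-0.1173, -0.1165, -0.111]), (np.float64(0.12), [-0.1169, -0.1165, -0.1098])]
side 719 -0.142 0.145 [(np.float64(-0.12), [-0.1174, -0.1163, -0.1062]), (np.float64(-0.08), [-0.1173, -0.117, -0.1112]), (np.float64(-0.04), [-0.1173, -0.1164, -0.1112]), (np.float64(0.0), [-0.1175, -0.1171, -0.1112]), (np.float64(0.04), [-0.1175, -0.1167, -0.1113]), (np.float64(0.08), [-0.1176, -0.1171, -0.1111]), (np.float64(0.12), [-0.1177, -0.1171, -0.1115])]
rail x -0.15 [-0.0101  0.0008  0.0131] 85
rail x -0.06 [-0.01    0.001   0.0126] 80
rail x 0.05 [-5.549e-01  3.000e-04  1.310e-02] 93
rail x 0.08 [-0.0112  0.0015  0.0133] 83
rail x 0.15 [-0.0109  0.0009  0.0128] 80
```

```bash
python3 -m inch '[[0.5,[4.4,-3.8,0],0],[0,[8.8,-7.6,0],0],[0,[13.2,-11.4,0],0],[0,[17.6,-15.2,0],0],[0,[22,-19,0],0],[0,[26.5,-22.9,0],0],[0,[31,-26.7,0],0],[0,[35.3,-30.5,0],0]]'
python3 -m inch '[[0,[1.5,-4.2,0],0],[0,[3.0,-8.4,0],0.06],[0,[4.5,-12.6,0],0.122],[0,[6,-16.8,0],0.122],[0,[7.5,-21,0],0.122],[0,[9.4,-25.5,0],0.122],[0,[9.4,-25.5,6],0.122],[0,[9.4,-25.5,12],0.122]]'
```

```text
time: 1.1
position: [0.4704, -0.1487, 0.4046]
tool_rot: [-0.0, 0.973, 0.23, -0.0]
ft_force: [0.7, -0.2, -0.7]
opening: 0.191
finger_force: 0.0
time: 2.1
position: [0.4401, 0.1204, 0.284]
tool_rot: [-0.0, 0.985, 0.171, 0.002]
ft_force: [1.1, 0.0, 0.5]
opening: 0.005
finger_force: 0.0
```

```bash
python3 -m inch '[[0,[0,0,5],0],[0,[0,0,8.3],0],[0,[1.5,0,8.3],0],[0,[3,0,8.3],0],[0,[4.3,0,8.3],0],[0,[5.6,0,8.3],0],[0,[6.8,0,8.3],0],[0,[7.8,0,8.3],0]]'
python3 - <<'E'
from h import *
c=snap('side','side1'); W=cloud(c); yaw=.343; X=np.array([np.cos(yaw),np.sin(yaw)]);Y=np.array([-X[1],X[0]]); O=np.array([.5886,.1734])
x=(W[...,:2]-O)@X; y=(W[...,:2]-O)@Y; m=(abs(W[...,2]-.029)<.005)&(abs(y)<.145)&(x<-.02)&(x>-.2)
for a in(-.1,-.07,.07,.1): k=x[m&(abs(y-a)<.015)]; print(a,len(k),np.percentile(k,[1,5,50]) if len(k) else 0)
E
```

```text
time: 3.1
position: [0.5139, 0.1458, 0.2016]
tool_rot: [0.0, 0.985, 0.17, -0.0]
ft_force: [-3.6, -0.5, -2.2]
opening: 0.005
finger_force: 1.5
-0.1 0 0
-0.07 0 0
0.07 79 [-0.07212375 -0.07120992 -0.06587601]
0.1 82 [-0.07188039 -0.07155028 -0.0656865 ]
```

```bash
python3 -m inch '[[0,[0.1,0,0],0],[0,[0.2,0,0],0],[0,[0.3,0,0],0],[0,[0.4,0,0],0],[0,[0.5,0,0],0],[0,[0.6,0,0],0],[0,[0.6,0,0],0],[0,[0.6,0,0],0]]'
```

```text
time: 4.15
position: [0.5188, 0.1475, 0.2017]
tool_rot: [0.0, 0.985, 0.17, -0.001]
ft_force: [-3.9, -1.6, 3.6]
opening: 0.007
finger_force: 2.2
```

```bash
python3 -m inch '[[0,[0.1,0,0],0],[0,[0.1,0,0],0],[0,[0.2,0,0],0],[0,[0.2,0,0],0],[0,[0.3,0,0],0],[0,[0.3,0,0],0],[0,[0.3,0,0],0],[0,[0.3,0,0],0]]'
python3 - <<'E'
from h import *
print(get_state()['ft_force'],get_state()['position'])
c=snap('side','side2'); W=cloud(c); yaw=.343; X=np.array([np.cos(yaw),np.sin(yaw)]);Y=np.array([-X[1],X[0]]); O=np.array([.5886,.1734])
x=(W[...,:2]-O)@X; y=(W[...,:2]-O)@Y; m=(abs(W[...,2]-.029)<.005)&(abs(y)<.145)&(x<-.02)&(x>-.2)
for a in(.07,.1): k=x[m&(abs(y-a)<.015)]; print(a,len(k),np.percentile(k,[1,5,50]) if len(k) else 0)
E
```

```text
time: 5.15
position: [0.5198, 0.1479, 0.2014]
tool_rot: [0.001, 0.985, 0.17, -0.004]
ft_force: [-7.8, -2.5, 6.4]
opening: 0.005
finger_force: 4.2
[-7.84490482 -2.50821726  6.41387539] [0.51983517 0.14788418 0.20140473]
0.07 76 [-0.06688345 -0.06657143 -0.06051797]
0.1 86 [-0.06706018 -0.06679027 -0.06071827]
```

```bash
python3 -m inch '[[0,[-4,0,0],0],[0,[-5,0,-6],0],[0.5,[-6,4,-10],0],[1,[-7,10,-10],0],[1,[-8,16,-10],0],[1,[-8.6,22,-10],0],[1,[-9.2,28,-10],0.033],[1,[-9.6,34,-10],0.033]]'
python3 -m inch '[[1,[0,4.2,0],0],[1,[0,4.2,2],0],[1,[0,4.2,2],0],[1,[0,4.2,2],0],[1,[0,4.2,2],0],[1,[0,4.2,2],0],[1,[0,4.2,2],0],[1,[0,4.2,2],0]]'
python3 - <<'E'
from h import *
snap('wrist','w1'); s=get_state(); print(s['position'],s['tool_rot'],s['opening'])
q=s['tool_rot']; y=2*np.arctan2(q[2],q[1]); R=np.array([[np.cos(y),np.sin(y)],[np.sin(y),-np.cos(y)]])
print(y,R.T@(np.array([.5594,-.2430])-s['position'][:2]))
E
```

```text
time: 6.2
position: [0.5473, -0.2063, 0.3025]
tool_rot: [0.001, 0.988, 0.154, 0.003]
ft_force: [1.9, -0.1, -0.3]
opening: 0.603
finger_force: 0.0
time: 7.2
position: [0.5583, -0.2438, 0.2819]
tool_rot: [0.0, 0.988, 0.154, 0.0]
ft_force: [0.1, -0.3, 0.4]
opening: 1.002
finger_force: 0.0
[ 0.55827937 -0.24384263  0.28185336] [3.48320225e-05 9.88100834e-01 1.53807465e-01 6.80911593e-05] 0.9999128046302519
0.3088408882537498 [ 0.00132373 -0.00046214]
```

View pics/w1.png

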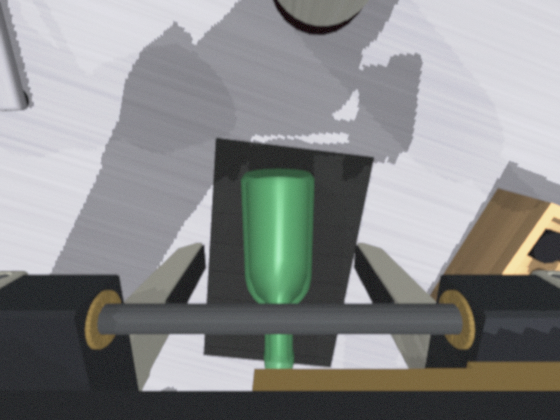

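The wrist view shows the green bottle centred between the open fingers (axis at column 278, body 243–313, base row 172), so I lower and close lightly.

```bash
python3 -m inch '[[1,[0.1,0,4],0],[1,[0.1,0,8.2],0],[1,[0.1,0,8.2],0],[0,[0.1,0,8.2],0],[0,[0.1,0,8.2],0],[0,[0.1,0,8.2],0],[0,[0.1,0,8.2],0],[0,[0.1,0,8.2],0]]' 6
python3 -m inch '[[0,[-0.2,0,-0.5],0],[0,[-0.5,0,-1.1],0],[0,[-0.9,0,-2.3],0],[0,[-1.35,0,-3.5],0],[0,[-1.35,0,-3.5],0],[0,[-1.35,0,-3.5],0],[0,[-1.35,0,-3.5],0],[0,[-1.35,0,-3.5],0]]'
python3 - <<'E'
from h import *
c=snap('side','s3'); cv2.imwrite('pics/s3c.png',cv2.resize(c['color'][120:280,160:380],(660,480),interpolation=2)[...,::-1])
E
```

```text
time: 8.25
position: [0.5596, -0.2435, 0.2003]
tool_rot: [0.0, 0.988, 0.154, 0.001]
ft_force: [-0.3, 0.2, 2.4]
opening: 0.625
finger_force: 6.0
time: 9.25
position: [0.5466, -0.2475, 0.2346]
tool_rot: [-0.0, 0.988, 0.154, 0.0]
ft_force: [1.4, -0.0, 0.2]
opening: 0.622
finger_force: 6.0
```

View pics/s3c.png

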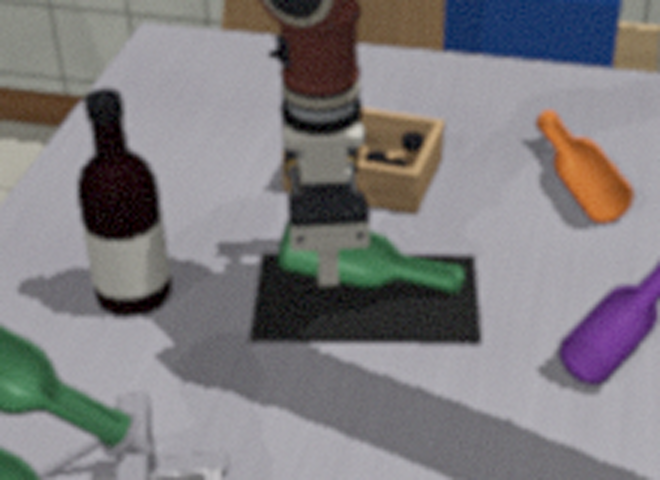

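The bottle pitches with its mouth towards the mat (crop: base 300,245, mouth 460,275), so I continue the arc and measure the pitch.

```bash
python3 -m inch '[[0,[-0.6,0,-1.1],0],[0,[-1.3,0,-2.2],0],[0,[-2.1,0,-3.2],0],[0,[-2.95,0,-4.1],0],[0,[-3.9,0,-5],0],[0,[-4.9,0,-5.75],0],[0,[-4.9,0,-5.75],0],[0,[-4.9,0,-5.75],0]]'
cat >> h.py <<'E'
def green(c,lo=(-9,-9,-9),hi=(9,9,9)):
    W=cloud(c); g=cv2.inRange(cv2.cvtColor(c['color'],cv2.COLOR_RGB2HSV),(50,80,30),(85,255,255))>0
    m=g&np.all((W>lo)&(W<hi),-1); v,u=np.nonzero(m); return W[m],np.stack([u,v],1)
def pitch(c,yaw,org):
    "surface points near the held bottle, in the vertical plane through org (xy) at yaw: neck line fit -> pitch, lengths"
    P,uv=green(c,(org[0]-.25,org[1]-.12,0),(org[0]+.25,org[1]+.12,.45))
    X=np.array([np.cos(yaw),np.sin(yaw)]); Y=np.array([-X[1],X[0]])
    return np.c_[(P[:,:2]-org)@X,(P[:,:2]-org)@Y,P[:,2]]
E
python3 - <<'E'
from h import *
s=get_state(); g=s['position'][:2]; print(s['position'])
for n in('side','top'):
    c=snap(n,n+'4'); Q=pitch(c,.309,g)
    v=np.linalg.svd(Q-Q.mean(0),full_matrices=False)[2][0]; print(n,len(Q),'pca pitch',np.degrees(np.arctan2(v[2],v[0])),'dir',v)
    pr=(Q-Q.mean(0))@v; i=np.argsort(pr); print('ends',Q[i[:15]].mean(0).round(3),Q[i[-15:]].mean(0).round(3),np.ptp(pr).round(3))
E
```

```text
time: 10.3
position: [0.4997, -0.2627, 0.2923]
tool_rot: [0.0, 0.988, 0.154, 0.0]
ft_force: [-0.4, 0.2, -1.8]
opening: 0.623
finger_force: 6.0
[ 0.49974738 -0.26271006  0.29230305]
side 496 pca pitch -129.4544547163238 dir [-0.63395772 -0.06882667 -0.77029896]
ends [0.032 0.017 0.17 ] [-0.093  0.001  0.012] 0.411<stdin>:5: RuntimeWarning: Mean of empty slice.
  ret = um.true_divide(
Traceback (most recent call last):
IndexError: index 0 is out of bounds for axis 0 with size 0
```

```bash
python3 -m inch '[[0,[0,0,0],0],[0,[0,0,0],0],[0,[0,0,0],0],[0,[0,0,-1],0],[0,[0,0,-3],0],[0,[0,0,-8],-0.017],[0,[0,0,-13],-0.034],[0,[0,0,-18.8],-0.034]]' 60
python3 - <<'E'
from h import *
s=get_state(); g=s['position'][:2]; print(s['position'],s['tool_rot'])
c=snap('side','side5'); Q=pitch(c,.343,g); Q=Q[Q[:,2]>.15]
cv2.imwrite('pics/s5c.png',cv2.resize(c['color'][40:260,160:400],(480,440))[...,::-1])
o,r=np.array([0,s['position'][2]-.167]),None
# midline in local x-z: bin perpendicular to guess axis
for it in range(3):
    th=np.radians(50) if it==0 else th
    a=np.array([np.cos(th),np.sin(th)]); n=np.array([-a[1],a[0]]); q=Q[:,[0,2]]-o; S=q@a; N=q@n; k=(N>-.05)&(N<.05)&(S>-.2)&(S<.1)
    S,N,y=S[k],N[k],Q[k,1]
    nk=(S<S.min()+.06); f=np.polyfit(S[nk],N[nk],1); print(np.degrees(th),'neck slope deg',np.degrees(np.arctan(f[0])),'off',np.polyval(f,0),'Smin,max',np.percentile(S,[1,99]),'neck y',np.median(y[nk]))
    th+=np.arctan(f[0])
E
```

```text
time: 11.4
position: [0.4992, -0.262, 0.4817]
tool_rot: [-0.001, 0.985, 0.171, -0.0]
ft_force: [0.5, -0.6, -2.1]
opening: 0.617
finger_force: 60.0
[ 0.49923462 -0.26197421  0.48172916] [-8.80981313e-04  9.85305888e-01  1.70796223e-01 -4.26525232e-04]
50.0 neck slope deg -0.0140619222924666 off 0.0003965938939078895 Smin,max [-0.13726245  0.04007663] neck y 0.013664563051956138
49.98593807770754 neck slope deg -0.0015636052835240762 off 0.0003935903717989563 Smin,max [-0.13726103  0.0400821 ] neck y 0.013664563051956138
49.984374472424015 neck slope deg -0.0001738639542816801 off 0.000393256398487629 Smin,max [-0.13726087  0.04008271] neck y 0.013664563051956138
```

View pics/s5c.png

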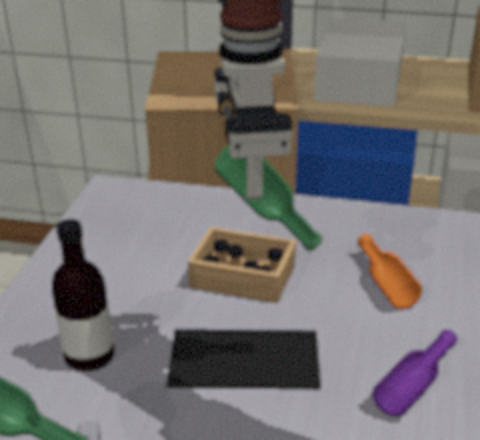

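Crop: the bottle is held at 50° pitch, mouth at about (318,243) and base at (225,160). It did not slip at 60 N. Moving on to the front of the empty peg.

```bash
python3 -m inch '[[0,[2,-5.5,0],0],[0,[4,-11,0],0],[0,[6,-16.5,0],0],[0,[8,-22,0],0],[0,[10.5,-27.5,0],0],[0,[13,-33,0],0],[0,[15.5,-38.5,0],0],[0,[18,-44,0],0]]'
python3 -m inch '[[0,[1,-2.8,0],0],[0,[2.4,-5.5,0],0],[0,[6,-5.5,0],0],[0,[10,-5.5,0],0],[0,[14,-5.5,0],0],[0,[17,-5.5,0],0],[0,[19,-5.5,0],0],[0,[19,-5.5,0],0]]'
python3 - <<'E'
from h import *
s=get_state(); p=s['position']; print(p,s['tool_rot'],s['finger_force'])
yaw=.343; X=np.array([np.cos(yaw),np.sin(yaw),0]); Y=np.array([-X[1],X[0],0]); O=np.array([.5886,.1734,0]); D=np.stack([X,Y,[0,0,1]])
print('G local',D@(p-[0,0,.167]-O))
for n in('side','top'):
    c=snap(n,n+'6'); W=(cloud(c)-O)@D.T
    g=cv2.inRange(cv2.cvtColor(c['color'],cv2.COLOR_RGB2HSV),(50,80,30),(85,255,255))>0
    m=g&(abs(W[...,1]-.115)<.05)&(W[...,2]>.17); Q=W[m]
    a=np.array([np.sin(np.radians(40)),0,np.cos(np.radians(40))]); S=Q@a
    print(n,len(Q),'mouth end',Q[S<np.percentile(S,4)].mean(0).round(4) if len(Q) else 0)
    m=~g&(W[...,2]>.122)&(W[...,2]<.176)&(abs(W[...,1]-.115)<.03)&(abs(W[...,0]-.03)<.06); print(' peg px',m.sum(),W[m].mean(0).round(4))
cv2.imwrite('pics/s6.png',np.hstack([cv2.resize(load('side6')['color'][230:400,80:250],(400,400),interpolation=2),cv2.resize(load('top6')['color'][70:240,50:220],(400,400),interpolation=2)])[...,::-1])
E
```

```text
time: 12.45
position: [0.5209, 0.2143, 0.4806]
tool_rot: [-0.0, 0.985, 0.171, 0.0]
ft_force: [0.9, -0.1, -2.5]
opening: 0.617
finger_force: 60.0
time: 13.45
position: [0.6823, 0.3284, 0.4785]
tool_rot: [-0.0, 0.985, 0.171, -0.001]
ft_force: [0.0, 0.1, -2.4]
opening: 0.617
finger_force: 60.0
[0.68229466 0.32840412 0.4784526 ] [-1.25253560e-05  9.85353084e-01  1.70522457e-01 -1.17917017e-03] 59.998859167099
G local [0.14036697 0.11446431 0.3114526 ]
side 2048 mouth end [0.0303 0.1224 0.2114]
 peg px 235 [0.0345 0.1201 0.1475]
top 1199 mouth end [0.0434 0.1108 0.2106]
 peg px 110 [0.0313 0.1139 0.1451]
```

View pics/s6.png

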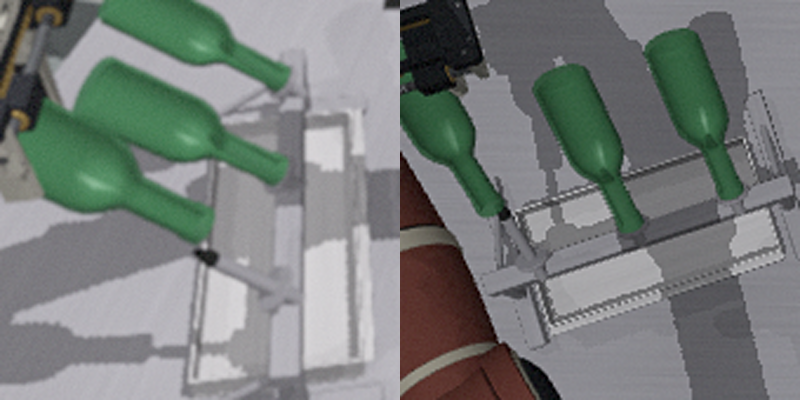

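The left view shows the neck mouth at about (205,235), just above the black peg tip (205,256), lying nearly parallel to the peg. I triangulate both axes from the same two pictures to get the offset.

```bash
cat > ax.py <<'E'
from h import *
yaw=.343; X=np.array([np.cos(yaw),np.sin(yaw),0]); Y=np.array([-X[1],X[0],0]); O=np.array([.5886,.1734,0]); D=np.stack([X,Y,[0,0,1]])
A=np.array([np.sin(np.radians(40)),0,np.cos(np.radians(40))])
def plane(c,m):
    v,u=np.nonzero(m); vx,vy,x0,y0=cv2.fitLine(np.stack([u,v],1).astype(np.float32),cv2.DIST_HUBER,0,.01,.01).ravel()
    M=np.linalg.inv(c['world_to_cam']); r=lambda u,v:D@M[:3,:3]@[(u-c['cx'])/c['fx'],-(v-c['cy'])/c['fy'],-1]
    n=np.cross(r(x0,y0),r(x0+20*vx,y0+20*vy)); return n/np.linalg.norm(n),D@(M[:3,3]-O)
def line(pl,h):
    (n1,c1),(n2,c2)=pl; d=np.cross(n1,n2); d*=np.sign(d[2])/np.linalg.norm(d)
    return d,np.linalg.solve(np.stack([n1,n2,[0,0,1]]),[n1@c1,n2@c2,h])
def both(files,mouth):
    "mouth: predicted mouth centre, drainer axes; returns neck and peg axis lines"
    P,N=[],[]
    for f in files:
        c=load(f); W=(cloud(c)-O)@D.T; g=cv2.inRange(cv2.cvtColor(c['color'],cv2.COLOR_RGB2HSV),(50,80,30),(85,255,255))>0
        s=(W-mouth)@A; r=np.linalg.norm((W-mouth)-s[...,None]*A,axis=-1)
        N.append(plane(c,g&(s>.005)&(s<.055)&(r<.025)))
        P.append(plane(c,~g&(W[...,2]>.122)&(W[...,2]<.176)&(abs(W[...,1]-.115)<.03)&(abs(W[...,0]-.03)<.06)))
    return line(N,mouth[2]+.023),line(P,.1475)
E
python3 - <<'E'
from ax import *
mouth=np.array([.049,.1145,.2027])
(dn,pn),(dp,pp)=both(['side6','top6'],mouth)
f=lambda d:(np.degrees(np.arctan2(d[0],d[2])).round(2),np.degrees(np.arctan2(d[1],d[2])).round(2))
print('neck dir',f(dn),pn.round(4),'expected',(mouth+.03*A).round(4)); print('peg',f(dp),pp.round(4))
(_,p0)=both(['side6','top6'],mouth)[1]
# offset of neck axis from peg axis, both drawn at 40 deg, at pn height
t=pp+A*((pn-pp)[2]/A[2]); print('need shift x,y',(t-pn).round(4))
E
```

```text
neck dir (np.float64(40.72), np.float64(4.08)) [0.0721 0.1154 0.2257] expected [0.0683 0.1145 0.2257]
peg (np.float64(42.44), np.float64(-1.02)) [0.0418 0.1157 0.1475]
need shift x,y [0.0353 0.0003 0.    ]
```

```bash
python3 -m inch '[[0,[1.8,0,0],0],[0,[3.6,0,0],0],[0,[3.6,0,0],0],[0,[3.0,0,0.7],0],[0,[2.4,0,1.4],0],[0,[2.0,0,1.92],0],[0,[2.0,0,1.92],0],[0,[2.0,0,1.92],0]]'
python3 - <<'E'
from ax import *
s=get_state(); G=D@(s['position']-[0,0,.167]-O); mouth=G-.142*A; print('G',G.round(4),'mouth',mouth.round(4),s['ft_force'].round(1))
snap('side','side7');snap('top','top7')
(dn,pn),(dp,pp)=both(['side7','top7'],mouth)
f=lambda d:(np.degrees(np.arctan2(d[0],d[2])).round(2),np.degrees(np.arctan2(d[1],d[2])).round(2))
print('neck',f(dn),pn.round(4),'expected',(mouth+.03*A).round(4),'peg',f(dp),pp.round(4))
t=pp+A*((pn-pp)[2]/A[2]); print('shift',(t-pn).round(4))
cv2.imwrite('pics/s7.png',np.hstack([cv2.resize(load('side7')['color'][270:370,110:230],(480,400),interpolation=2),cv2.resize(load('top7')['color'][120:200,60:124],(320,400),interpolation=2)])[...,::-1])
E
```

```text
time: 14.55
position: [0.7005, 0.3346, 0.4617]
tool_rot: [-0.0, 0.985, 0.171, 0.0]
ft_force: [-1.0, 0.3, -1.9]
opening: 0.613
finger_force: 60.0
G [0.1596 0.1142 0.2947] mouth [0.0684 0.1142 0.1859] [-1.   0.3 -1.9]
neck (np.float64(37.4), np.float64(4.37)) [0.0919 0.1147 0.2089] expected [0.0876 0.1142 0.2089] peg (np.float64(41.96), np.float64(0.71)) [0.0415 0.1159 0.1475]
shift [0.001  0.0013 0.    ]
```

View pics/s7.png

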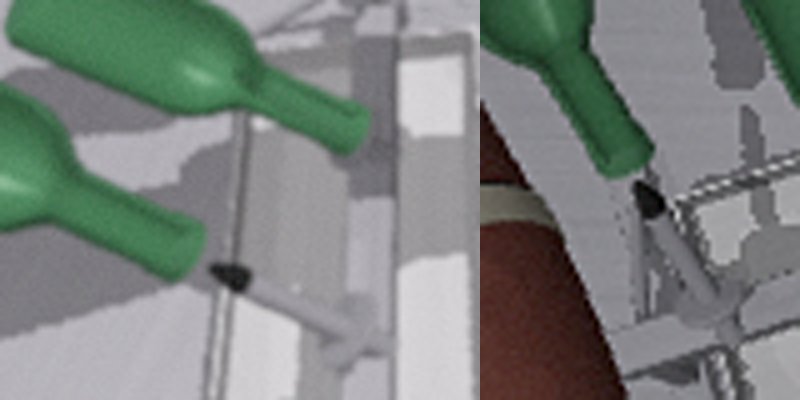

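Side (left) and top (right) crops show the neck axis extended running straight onto the black tip (left 230,275; right 645,195), parallel to the peg. I'll insert slowly along the peg axis.

```bash
python3 -m inch '[[0,[0.1,-0.1,0],0],[0,[-0.35,-0.1,0.54],0],[0,[-0.8,-0.1,1.07],0],[0,[-1.25,-0.1,1.61],0],[0,[-1.6,-0.1,2.03],0],[0,[-1.95,-0.1,2.44],0],[0,[-2.3,-0.1,2.86],0],[0,[-2.47,-0.1,3.06],0]]'
python3 - <<'E'
from ax import *
s=get_state(); G=D@(s['position']-[0,0,.167]-O); print('G',G.round(4),'mouth',(G-.142*A).round(4),s['ft_force'].round(1),s['ft_torque'].round(2))
E
```

```text
time: 15.65
position: [0.6768, 0.3273, 0.4302]
tool_rot: [0.0, 0.985, 0.171, -0.0]
ft_force: [0.1, -0.1, -2.8]
opening: 0.615
finger_force: 60.0
G [0.1348 0.1153 0.2632] mouth [0.0435 0.1153 0.1544] [ 0.1 -0.1 -2.8] [ 0.01 -0.08 -0.01]
```

```bash
python3 -m inch '[[0,[-0.32,0,0.38],0],[0,[-0.64,0,0.77],0],[0,[-0.96,0,1.15],0],[0,[-1.29,0,1.53],0],[0,[-1.61,0,1.92],0],[0,[-1.93,0,2.3],0],[0,[-2.25,0,2.68],0],[0,[-2.57,0,3.06],0]]'
python3 - <<'E'
from ax import *
s=get_state(); G=D@(s['position']-[0,0,.167]-O); m=G-.142*A; print('G',G.round(4),'mouth',m.round(4),s['ft_force'].round(1),s['ft_torque'].round(2))
snap('side','side8');snap('top','top8')
a=load('side8')['color'][270:370,150:250]; b=load('top8')['color'][120:200,60:140]
cv2.imwrite('pics/s8.png',np.hstack([cv2.resize(a,(400,400),interpolation=2),cv2.resize(b,(400,400),interpolation=2)])[...,::-1])
E
```

```text
time: 16.65
position: [0.6526, 0.3186, 0.3997]
tool_rot: [-0.0, 0.985, 0.171, 0.0]
ft_force: [-0.4, -0.0, -1.0]
opening: 0.613
finger_force: 60.0
G [0.1091 0.1153 0.2327] mouth [0.0178 0.1153 0.1239] [-0.4 -0.  -1. ] [-0.01 -0.06 -0.01]
```

View pics/s8.png

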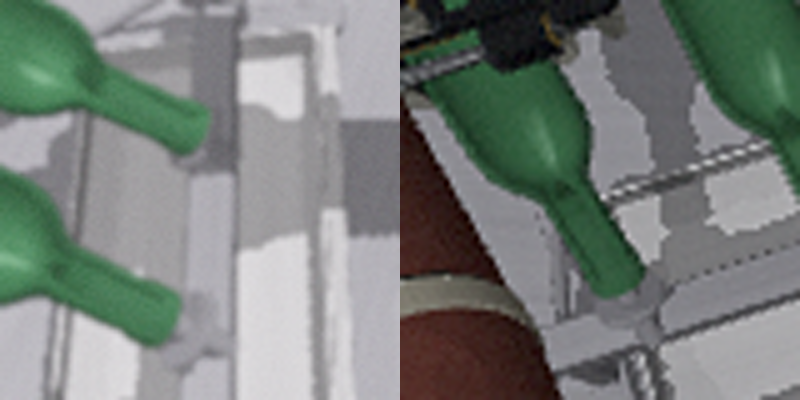

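The neck is over the peg. The mouth (165,330 left; 625,285 right) is a little short of the collar (185,350; 640,300). Final slow centimetres, watching the force.

```bash
python3 -m inch '[[0,[-0.16,0,0.19],0],[0,[-0.32,0,0.38],0],[0,[-0.48,0,0.57],0],[0,[-0.6,0,0.72],0],[0,[-0.7,0,0.84],0],[0,[-0.8,0,0.95],0],[0,[-0.9,0,1.07],0],[0,[-0.9,0,1.07],0]]'
python3 -c "
from ax import *
s=get_state(); G=D@(s['position']-[0,0,.167]-O); print('mouth',(G-.142*A).round(4),s['ft_force'].round(1))"
```

```text
time: 17.75
position: [0.6445, 0.3158, 0.3897]
tool_rot: [-0.0, 0.985, 0.171, 0.001]
ft_force: [0.9, 0.4, -1.4]
opening: 0.613
finger_force: 60.0
mouth [0.0092 0.1153 0.1139] [ 0.9  0.4 -1.4]
```

```bash
python3 -m inch '[[0,[-0.06,0,0.08],0],[0,[-0.13,0,0.15],0],[0,[-0.19,0,0.23],0],[0,[-0.26,0,0.31],0],[0,[-0.32,0,0.38],0],[0,[-0.32,0,0.38],0],[0,[-0.32,0,0.38],0],[0,[-0.32,0,0.38],0]]'
python3 -c "
from ax import *
s=get_state(); G=D@(s['position']-[0,0,.167]-O); print('mouth',(G-.142*A).round(4),s['ft_force'].round(1),s['ft_torque'].round(2))"
```

```text
time: 18.75
position: [0.6431, 0.3149, 0.3894]
tool_rot: [-0.001, 0.985, 0.17, 0.006]
ft_force: [6.3, 0.4, 8.5]
opening: 0.618
finger_force: 60.0
mouth [0.0076 0.115  0.1136] [6.3 0.4 8.5] [ 0.14 -0.97  0.09]
```

Run:
```python
from ax import *
for f in('side','top'):
    c=snap(f,f+'9'); W=(cloud(c)-O)@D.T; g=cv2.inRange(cv2.cvtColor(c['color'],cv2.COLOR_RGB2HSV),(50,80,30),(85,255,255))>0
    for y in(.115,0,-.115):
        Q=W[g&(abs(W[...,1]-y)<.022)]; s=(Q-[.0097,y,.11])@A; print(f,y,len(Q),np.percentile(s,[0,.5,1,3]).round(4))
a=load('side9')['color'][270:370,150:250]; b=load('top9')['color'][120:200,60:140]
cv2.imwrite('pics/s9.png',np.hstack([cv2.resize(a,(400,400),interpolation=2),cv2.resize(b,(400,400),interpolation=2)])[...,::-1])
```

```text
side 0.115 1020 [0.0029 0.0035 0.0041 0.0078]
side 0 708 [0.0041 0.0047 0.0049 0.0081]
side -0.115 847 [0.0034 0.0059 0.0066 0.0109]
top 0.115 802 [-0.0012  0.0008  0.0023  0.0074]
top 0 1183 [0.0012 0.0033 0.0047 0.0118]
top -0.115 1152 [0.0001 0.0042 0.0056 0.0124]
```

View pics/s9.png

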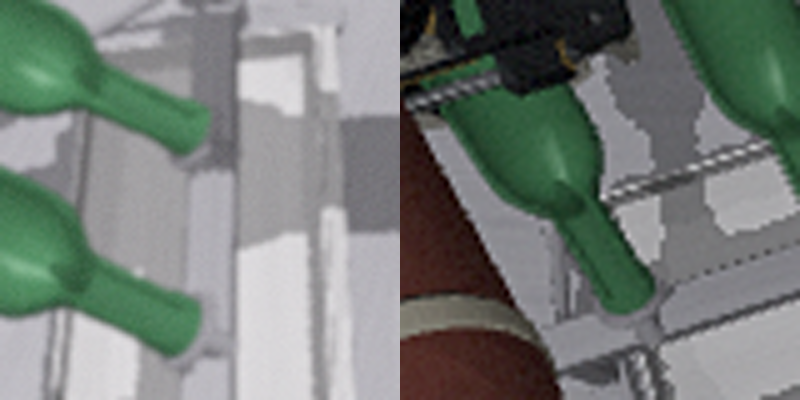

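The mouth now sits on the collar as on the neighbouring pegs (left 185,345; right 640,300). I relax the push, let the grip down, open and rise straight up.

```bash
python3 -m inch '[[0,[0.06,0,-0.08],0],[0,[0.12,0,-0.16],0],[0,[0.12,0,-0.16],0],[0,[0.12,0,-0.16],0],[0,[0.12,0,-0.16],0],[0,[0.12,0,-0.16],0],[0,[0.12,0,-0.16],0],[0,[0.12,0,-0.16],0]]' 5
python3 -m inch '[[0.7,[0,0,0],0],[0.85,[0,0,0],0],[1,[0,0,0],0],[1,[0,0,0],0],[1,[0,0,0],0],[1,[0,0,-2],0],[1,[0,0,-5],0],[1,[0,0,-9],0]]'
python3 -m inch '[[1,[0,0,-3],0],[1,[-3,0,-5],0],[1,[-8,0,-5],0],[1,[-13,0,-5],0],[1,[-18,0,-5],0],[1,[-18,0,-5],0],[1,[-18,0,-5],0],[1,[-18,0,-5],0]]'
python3 - <<'E'
from ax import *
for f in('side','top'):
    c=snap(f,f+'10'); W=(cloud(c)-O)@D.T; g=cv2.inRange(cv2.cvtColor(c['color'],cv2.COLOR_RGB2HSV),(50,80,30),(85,255,255))>0
    for y in(.115,0,-.115):
        Q=W[g&(abs(W[...,1]-y)<.022)]; s=(Q-[.0097,y,.11])@A; print(f,y,len(Q),np.percentile(s,[0,.5,1,3]).round(4),'zmax',Q[:,2].max().round(3))
    m=(abs(W[...,2]-.029)<.005)&(abs(W[...,1])<.12)&(W[...,0]<-.02)&(W[...,0]>-.2); print('lip',np.percentile(W[m][:,0],[1,5]).round(4))
print(get_state()['ft_force'])
E
```

```text
time: 19.85
position: [0.6436, 0.3153, 0.3889]
tool_rot: [-0.001, 0.985, 0.17, 0.004]
ft_force: [6.0, 1.6, 4.8]
opening: 0.625
finger_force: 5.0
time: 20.85
position: [0.6423, 0.3149, 0.4768]
tool_rot: [0.0, 0.985, 0.171, -0.001]
ft_force: [0.2, 0.6, 0.7]
opening: 0.999
finger_force: 0.0
time: 21.85
position: [0.4742, 0.2548, 0.527]
tool_rot: [-0.0, 0.985, 0.17, 0.0]
ft_force: [-0.3, -0.5, 0.6]
opening: 0.998
finger_force: 0.0
side 0.115 1759 [-0.2909  0.0044  0.0059  0.0108] zmax 0.277
side 0 1228 [0.0029 0.0045 0.0063 0.0103] zmax 0.261
side -0.115 883 [0.0047 0.0063 0.0083 0.0131] zmax 0.261
lip [-0.0671 -0.0665]
top 0.115 1053 [-0.0007  0.0024  0.0057  0.0143] zmax 0.267
top 0 1180 [0.0002 0.0033 0.0056 0.0111] zmax 0.262
top -0.115 1157 [0.0021 0.0032 0.0059 0.0124] zmax 0.264
lip [-0.0664 -0.0658]
[-0.11554808  0.23195084 -0.29776445]
```

The bottle hangs like its neighbours, mouth at the same distance from the collar. The tray is home and the arm is clear.

```bash
python3 -c "
from bench import job_done
print(job_done())"
```

```text
the job is handed in; nothing more can be done
None
```

The job is handed in, no verdict came back: the bottle was held until its mouth met the collar of the empty peg and now hangs there released, the tray is fully home, and the other bottles and box were not touched.

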